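Put the two breakfast eggs away in the egg keeper

ROBOT

A 6-joint arm with a two-finger parallel gripper is mounted at the origin on a cart in front of the work surface, level with it; the furniture and walls round the work are solid. World frame = base frame: x ahead of the robot, y to its left, z up, the work surface at z = 0. Lengths are in mm, angles in degrees, forces in N, time in s.
With the tool pointing down it reaches from about 325 to 925 mm from the base axis. Payload 3.1 kg.
Tool frame: the origin (TCP) lies at the very end of the fingers, on their centre line; the grasp point (between the pads) lies grasp_offset behind it (grasp_offset is the distance from the TCP to the grasp point, in mm); z points along the fingers, x is the direction in which the jaws open and shut, and the axes are right-handed (so a half turn about z gives the same grasp; the last joint's range is limited). The gripper opens to 85 mm and grips with 20 to 120 N. Pads are 22 mm wide; open, the fingers measure 114 mm over their backs; the gripper's body (76 mm by 85 mm) begins 54 mm behind the grasp point. The pads swing forward as they close: fully open they stand 13 mm farther back than shut.
Start: joints at [-71.23, 12.427, 92.441, -0, 75.132, -6.429], TCP at [266.121, -565.525, 231.3] pointing down, gripper open.
Joint ranges: [-157.48, 157.48], [-44.54, 120.13], [17.64, 146.25], [-64.5, 244.5], [7.68, 150.69], [-147.95, 147.95]. Speed limits (degrees/s): [159.86, 159.86, 180, 180, 180, 180].

INTERFACE

Orientations are given as [roll, pitch, yaw] about the fixed x, y, z axes, in that order (R = Rz(yaw) Ry(pitch) Rx(roll)).
In Python, from station import * gives the robot as it stands. Calls block until the motion is done:
- goto(position, orientation): joint-space move of the TCP to a pose.
- move_l(position, attitude=None, speed=150): straight line of the TCP; attitude=None keeps the orientation; speed is the mean speed in mm/s.
- move_j(angles): joint-space move.
- grip(opening, squeeze=None): finger opening in mm; squeeze is the grip in N (None keeps the last); returns when the fingers have stopped.
- wait(seconds).
- solve_ik(position, orientation): joint angles nearest the present ones, or None.
- get_obs(): the state.
- get_image(name): name is "scene" or "top" or "wrist"; returns the picture (384x512x3 uint8, red, green, blue); there is no depth.
- get_calibration(name): a dict with "fx", "fy", "cx", "cy" (pixels), "R" (3x3) and "t" (3): a world point X has camera coordinates R X + t; the wrist camera has in their place "mount" (4x4, takes a point from camera to tool coordinates, whose origin is the TCP and whose axes are the tool frame's). Camera axes: x right, y down, z forward; pixel columns grow to the right and rows downward; lengths in mm; the calibration is good to about 2 mm. The wrist camera is an equidistant fisheye: a pixel r from the principal point sees the ray r / f radians off the axis. A picture is of the moment at which its call begins: read the wrist's pose just before it. get_calibration takes no time and is no camera call.
A pose or a line that the arm cannot do raises Unreachable and nothing moves.
- sign_off(): hands the job in, once; it reports no verdict.
Trained networks look in the newest picture that a camera, given by its name, has taken for a name from the list of things; names that differ only in an ending like _2 or _b are one class to them, and where a whole thing is asked for, a point or a joint stands for the part that bears it (a point fixed in the world has none). Each returns a list of dicts, best first, with "score" (0 to 1); they miss things now and then, are a little off and sometimes report something else, mostly with a low value. They report only what shows in the picture. A call takes as long as a camera call. They do not tell look-alikes from the thing itself.
- spot_in(name, camera): "extent" ([centre column, centre row, width, height] in pixels, round what is visible of it).
- regions_of(name, camera): "region" (384x512 bool, what is visible of it) and "extent" ([centre column, centre row, width, height] in pixels, round what is visible of it).
The state is a dict: "t": time; "joint_pos": joint angles; "qvel": joint speeds; "effort": joint torques, N m; "tcp_pos": TCP position; "ee_rot": TCP orientation; "wrist_force": force on the tool from outside, world axes, zero at the start; "moment": the same for the moment, N m; "grip_width": finger opening in mm.
Only numpy, scipy, OpenCV 4.12 (cv2) and the standard library are available. Lean on these libraries where they do the work, as an engineer would, in place of code of your own. Each camera call takes 0.05 s, during which the arm holds its last target.

TASK

Two raw eggs stand in the egg cups: put them away in the wooden egg keeper. Slide the lid over its empty half fully aside, past the other lid, then set each egg gently and upright into an empty pocket of the tray there, one egg to a pocket, and slide the lid fully shut again so that both lids are closed. Handle the eggs softly, do not drop them, and do not knock over or shove aside the egg cups and the things standing about.

Things in the scene. Friction and masses are not known exactly. Their poses are not given: they have to be found in the camera images.
- keeper: fixed low wooden box, 166 mm (its x) by 360 mm (its y), 84 mm high, walls 6 mm; origin at the centre of its underside, y along it to its left half, z up. Two lids run along y on its top; one half holds a tray with two eggs (fixed), the other an empty tray. Behind hangs a wall cabinet, front face at x = 0.60 m, underside 0.44 m above the worktop: keep the wrist this side of it
- lid_left (a joint): how far the left lid (over the +y half, upper track, top face 82 mm above the worktop) is slid open, m: 0 shut, 0.145 fully open. It slides along the keeper's -y, over the other lid. 185 mm long, wooden frame and clear pane, 1.5 N of friction. At the start up to 8 mm open
- lid_right (a joint): the same for the right lid (over the -y half, lower track, top face 75 mm above the worktop): it slides along the keeper's +y, under the other lid. 0 shut, 0.145 fully open. At the start up to 8 mm open
- lid_left_pull (a point): middle of the grip of the left lid's pull: a steel bar at the lid's outer end, 12 mm in from the keeper's end when shut, 70 mm long along the keeper's x, 10 mm thick along its y; this point is 93 mm and the bar's top 102 mm above the worktop; the bar stands 20 mm above its lid. It moves with the lid; axes as the keeper's. With the bar near mid-box (lid open) the fingers must stay above 84 mm to clear the other lid
- lid_right_pull (a point): the same for the right lid's pull; point 93 mm, top 102 mm above the worktop; it stands 27 mm above its lid
- tray_empty: fixed dimpled plastic tray without eggs, 100 mm (x) by 124 mm (y), lying on the keeper's floor in its left or right half under that half's lid (+y of the keeper: under lid_left, -y: under lid_right). Origin at the centre of its underside, 3 mm above the worktop; axes as the keeper's; pockets are round cups 49 mm across outside and 17 mm high, on its y axis 32 mm either side of the origin
- tray_empty_pocket0 (a point): middle of the floor of the empty pocket towards the keeper's +y, 6 mm above the worktop: a seated egg's centre stands 32 mm above it, 38 mm above the worktop. An open lid leaves about 145 mm of the half free along y
- tray_empty_pocket1 (a point): the same for the empty pocket towards the keeper's -y
- egg_1_center (a point): an egg, 49 mm across and 64 mm tall, standing upright narrow end down, 65 g (varies by a quarter); the point is its centre, 32 mm above its lower tip, z up along the egg. A pad force of 5 to 8 N holds it; the shell breaks if the fingers' forces on it add up to more than 45 N, or if it is dropped or pressed into its pocket with more than 30 N. It starts in egg cup 1, its centre about 74 mm above the worktop
- egg_2_center (a point): an egg, 49 mm across and 64 mm tall, standing upright narrow end down, 65 g (varies by a quarter); the point is its centre, 32 mm above its lower tip, z up along the egg. A pad force of 5 to 8 N holds it; the shell breaks if the fingers' forces on it add up to more than 45 N, or if it is dropped or pressed into its pocket with more than 30 N. It starts in egg cup 2, its centre about 74 mm above the worktop
- egg_1: the same egg; origin at its lower tip
- egg_2: the same egg; origin at its lower tip
- egg_cup_1: loose white egg cup, 49 mm across, 61 mm high; origin at the centre of its foot; once the egg is out it is light (150 g)
- egg_cup_2: a like egg cup
- timer: loose round kitchen timer, 68 mm across, 57 mm high, near the egg cups; origin at its foot
Not all that is in view belongs to the job. What is shaped like the egg_1 but orange is not meant.

How it is judged (in metres and radians):
On the way, in this order (a step that is already met when the one before it is completed fails the run):
1. the lid over the empty tray is slid fully aside (at least 120 of 145 mm) (((y of tray_empty in the frame of keeper above 0 m and value of joint lid_left above 0.12 m) or (y of tray_empty in the frame of keeper below 0 m and value of joint lid_right above 0.12 m))), for 0.2 s.
2. a first egg stands upright in an empty pocket, let go (((y of tray_empty in the frame of keeper above 0 m and value of joint lid_left above 0.12 m) or (y of tray_empty in the frame of keeper below 0 m and value of joint lid_right above 0.12 m)) and (((horizontal distance between egg_1_center and tray_empty_pocket0 below 0.008 m or horizontal distance between egg_1_center and tray_empty_pocket1 below 0.008 m) and z of egg_1_center in the frame of tray_empty between 0.028 and 0.04 m and angle between egg_1's own z axis and vertical below 0.3 rad and contact force between the fingers and egg_1 below 0.05 N) or ((horizontal distance between egg_2_center and tray_empty_pocket0 below 0.008 m or horizontal distance between egg_2_center and tray_empty_pocket1 below 0.008 m) and z of egg_2_center in the frame of tray_empty between 0.028 and 0.04 m and angle between egg_2's own z axis and vertical below 0.3 rad and contact force between the fingers and egg_2 below 0.05 N))), for 0.2 s.
3. both eggs stand upright in the two pockets, let go (((y of tray_empty in the frame of keeper above 0 m and value of joint lid_left above 0.12 m) or (y of tray_empty in the frame of keeper below 0 m and value of joint lid_right above 0.12 m)) and (horizontal distance between egg_1_center and tray_empty_pocket0 below 0.008 m or horizontal distance between egg_1_center and tray_empty_pocket1 below 0.008 m) and z of egg_1_center in the frame of tray_empty between 0.028 and 0.04 m and angle between each of egg_1, egg_2's own z axis and vertical below 0.3 rad and contact force between the fingers and egg_1 below 0.05 N and (horizontal distance between egg_2_center and tray_empty_pocket0 below 0.008 m or horizontal distance between egg_2_center and tray_empty_pocket1 below 0.008 m) and z of egg_2_center in the frame of tray_empty between 0.028 and 0.04 m and contact force between the fingers and egg_2 below 0.05 N), for 0.2 s.
4. both lids are fully shut over the eggs (value of joint each of lid_left, lid_right below 0.008 m and (horizontal distance between egg_1_center and tray_empty_pocket0 below 0.008 m or horizontal distance between egg_1_center and tray_empty_pocket1 below 0.008 m) and z of egg_1_center in the frame of tray_empty between 0.028 and 0.04 m and angle between each of egg_1, egg_2's own z axis and vertical below 0.3 rad and contact force between the fingers and egg_1 below 0.05 N and (horizontal distance between egg_2_center and tray_empty_pocket0 below 0.008 m or horizontal distance between egg_2_center and tray_empty_pocket1 below 0.008 m) and z of egg_2_center in the frame of tray_empty between 0.028 and 0.04 m and contact force between the fingers and egg_2 below 0.05 N), for 0.2 s.
At the end, for the whole second after the job is handed in: both eggs from the cups stand in the two pockets of the formerly empty tray (centre within 8 mm of a pocket's middle, seated to within 6 mm of height, tilted less than 0.3 rad), at rest and let go, and both lids are shut to within 8 mm (all of step 4 and linear speed of each of egg_1, egg_2 below 0.02 m/s); the robot touches nothing.
It fails at once if an egg is squeezed with more than 45 N by the fingers (contact force between the fingers and egg_1 above 45 N or contact force between the fingers and egg_2 above 45 N).
It fails at once if an egg is dropped or pressed into the tray or against the keeper with more than 30 N (contact force between any of egg_1, egg_2 and tray_empty above 30 N or contact force between any of egg_1, egg_2 and keeper above 30 N).
It fails at once if an egg cup or the timer is knocked over (angle between any of egg_cup_1, egg_cup_2, timer's own z axis and vertical above 0.6 rad).
It fails at once if an egg cup or the timer is shoved more than 40 mm (distance of any of egg_cup_1, egg_cup_2, timer from where it was at the start of the episode above 0.04 m).
It also fails if it takes over 72 s, if anything falls off the work surface, if the arm or the gripper's body presses on something with over 40 N, if the wrist force passes 120 N, or if a joint passes its speed limit or range.

## Working session

There is one attempt and no reset: what is moved stays moved. The work goes in short steps, each a Python script; the robot and the scene stay as the last script left them, time stands still between calls to the robot, and variables do not carry over. Pictures are saved under pics/ and viewed, and the job is handed in when it is done.

```bash
mkdir -p pics; ls
python3 - <<'E'
from station import *
import cv2,numpy as np
o=get_obs();print(o)
for n in("scene","top","wrist"):
    im=get_image(n);cv2.imwrite(f"pics/{n}0.png",cv2.cvtColor(im,cv2.COLOR_RGB2BGR));print(n,get_calibration(n))
E
```

```text
pics
{'t': 0.0, 'joint_pos': array([-7.12304782e+01,  1.24758311e+01,  9.25287793e+01, -1.08014671e-03,
        7.51330508e+01, -6.42960097e+00]), 'qvel': array([-0.05875621,  0.09232184, -0.07061336, -0.02713645,  0.05188866,
       -0.03748014]), 'effort': array([ 5.96608356e-05, -3.96843195e+01, -3.03851223e+01, -8.89222861e-05,
        9.73905728e-03, -9.45296748e-07]), 'tcp_pos': array([ 265.84253544, -564.73628611,  229.97557527]), 'ee_rot': array([-1.79985621e+02,  1.36912165e-01, -6.48005816e+01]), 'wrist_force': array([0.72711941, 0.43528745, 0.72599314]), 'moment': array([ 0.00871015, -0.01908704, -0.00412509]), 'grip_width': 85.67307173954254}
scene {'fx': 460.5644511603423, 'fy': 460.5644511603423, 'cx': 256.3809819309647, 'cy': 190.61840427994426, 'R': array([[-0.73864832, -0.67400177, -0.01096694],
       [-0.29270323,  0.33534825, -0.89546992],
       [ 0.60722605, -0.65822729, -0.44498691]]), 't': array([326.69665733, 233.06860248, 993.43841553])}
top {'fx': 347.7009832943793, 'fy': 347.7009832943793, 'cx': 254.14855946089128, 'cy': 190.27246850077856, 'R': array([[ 0.02345732, -0.99887134,  0.04130129],
       [-0.99056946, -0.02880092, -0.13395018],
       [ 0.13498851, -0.03776968, -0.99012704]]), 't': array([-50.281511  , 476.33050503, 858.80488021])}
wrist {'fx': 297.3186396354542, 'fy': 297.3186396354542, 'cx': 255.65250384944238, 'cy': 194.60327723931582, 'mount': array([[ 9.99999406e-01,  1.07675902e-03, -1.67888858e-04,
        -1.09389731e+00],
       [-9.71830656e-04,  9.50837819e-01,  3.09687741e-01,
        -8.08639463e+01],
       [ 4.93094145e-04, -3.09687394e-01,  9.50838301e-01,
        -1.43304536e+02],
       [ 0.00000000e+00,  0.00000000e+00,  0.00000000e+00,
         1.00000000e+00]])}
```

View pics/scene0.png

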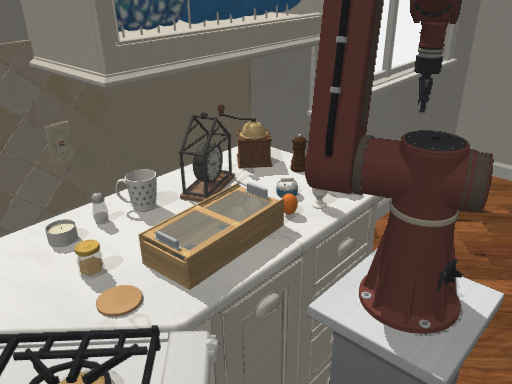

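View pics/top0.png

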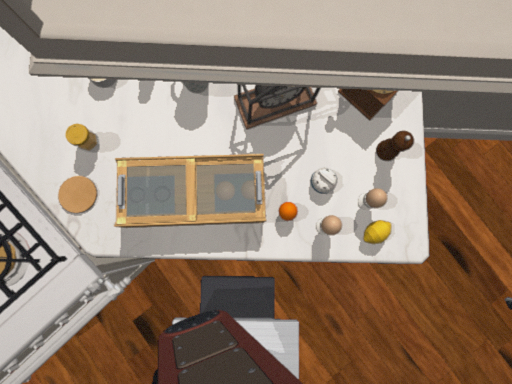

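View pics/wrist0.png

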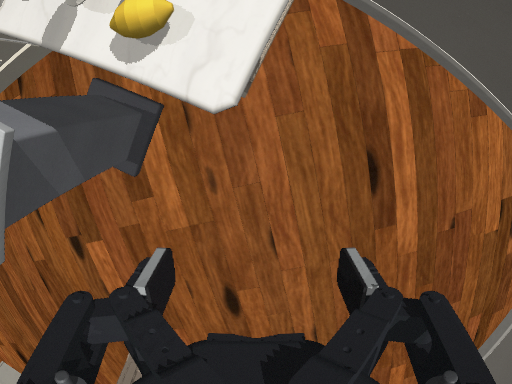

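Top view: keeper spans (117,158)–(265,226). Its right half holds eggs at (227,190) and (250,188). The left half is empty, with rings at (135,195) and (162,194), so lid_left is the one to open, with its pull at (121,191). Egg candidates are brown (331,225), brown (376,198), orange (288,211), lemon (377,232) and the tray eggs. I choose the two brown ones in cups.

```bash
cat > h.py <<'E'
from station import *
import cv2,numpy as np
from scipy.spatial.transform import Rotation as Rn
def save(im,n): cv2.imwrite(f"pics/{n}.png",cv2.cvtColor(im,cv2.COLOR_RGB2BGR))
def ray(cam,u,v,obs=None):
    c=get_calibration(cam)
    x=(u-c['cx'])/c['fx'];y=(v-c['cy'])/c['fy']
    if cam!='wrist':
        d=c['R'].T@np.array([x,y,1]);o=-c['R'].T@c['t']
    else:
        r=np.hypot(x,y);s=np.sin(r)/max(r,1e-9)
        d=np.array([x*s,y*s,np.cos(r)])
        T=Rn.from_euler('xyz',obs['ee_rot'],degrees=True).as_matrix()
        M=c['mount'];o=T@M[:3,3]+obs['tcp_pos'];d=T@M[:3,:3]@d
    return o,d/np.linalg.norm(d)
def atz(r,z): o,d=r;return o+d*(z-o[2])/d[2]
def tri(rs):
    A=np.zeros((3,3));b=np.zeros(3)
    for o,d in rs:
        P=np.eye(3)-np.outer(d,d);A+=P;b+=P@o
    X=np.linalg.solve(A,b)
    return X,[np.linalg.norm((np.eye(3)-np.outer(d,d))@(X-o)) for o,d in rs]
def proj(cam,X,obs=None):
    c=get_calibration(cam)
    if cam!='wrist':
        p=c['R']@X+c['t'];return c['fx']*p[0]/p[2]+c['cx'],c['fy']*p[1]/p[2]+c['cy']
    T=Rn.from_euler('xyz',obs['ee_rot'],degrees=True).as_matrix();M=c['mount']
    p=M[:3,:3].T@(T.T@(np.asarray(X)-obs['tcp_pos'])-M[:3,3])
    th=np.arctan2(np.hypot(p[0],p[1]),p[2]);k=th/np.hypot(p[0],p[1])
    return c['fx']*p[0]*k+c['cx'],c['fy']*p[1]*k+c['cy']
E
python3 - <<'E'
from h import *
im=get_image("top");s=get_image("scene")
save(cv2.resize(im[145:240,100:280],None,fx=4,fy=4,interpolation=cv2.INTER_CUBIC),"topk")
save(cv2.resize(im[150:250,265:415],None,fx=5,fy=5,interpolation=cv2.INTER_CUBIC),"tope")
save(cv2.resize(s[170:280,130:340],None,fx=3.5,fy=3.5,interpolation=cv2.INTER_CUBIC),"scek")
for n in["egg_1_center","egg_cup_1","timer","keeper","lid_left_pull","tray_empty"]:
  for c in("top","scene"):
    print(n,c,[(np.round(d['extent'],1).tolist(),round(d['score'],2)) for d in spot_in(n,c)[:6]])
for n,u,v,z in[("e",331,225,74),("e",376,198,74),("t",323,181,57),("k",117,158,84),("k",265,155,84),("k",266,221,84),("k",118,226,84),("p",121,191,102),("p",260,187,102),("or",288,211,30),("lem",377,232,30)]:
    print(n,np.round(atz(ray("top",u,v),z)))
print(get_obs()['t'])
E
```

```text
egg_1_center top [([328.9, 223.6, 24.7, 21.4], 0.73), ([289.2, 208.9, 19.3, 19.1], 0.5), ([378.1, 201.1, 24.9, 17.6], 0.25)]
egg_1_center scene [([289.7, 201.6, 16.8, 24.4], 0.49)]
egg_cup_1 top []
egg_cup_1 scene [([319.1, 198.8, 13.5, 16.7], 0.68)]
timer top [([324.4, 181.2, 29.8, 26.2], 0.92), ([229.9, 188.6, 71.6, 61.2], 0.66)]
timer scene [([285.3, 187.7, 21.2, 22.6], 0.62)]
keeper top [([189.8, 190.1, 146.5, 70.1], 0.75)]
keeper scene [([211.3, 236.6, 144.0, 102.2], 0.69)]
lid_left_pull top []
lid_left_pull scene [([191.0, 230.6, 100.0, 53.1], 0.59)]
tray_empty top []
tray_empty scene [([177.8, 255.6, 11.8, 4.6], 0.47)]
e [ 392. -225.   74.]
e [ 461. -338.   74.]
t [ 503. -210.   57.]
k [539. 296.  84.]
k [559. -60.  84.]
k [397. -66.  84.]
k [377. 282.  84.]
p [457. 275. 102.]
p [476. -49. 102.]
or [ 427. -126.   30.]
lem [ 379. -356.   30.]
0.85
```

View pics/topk.png

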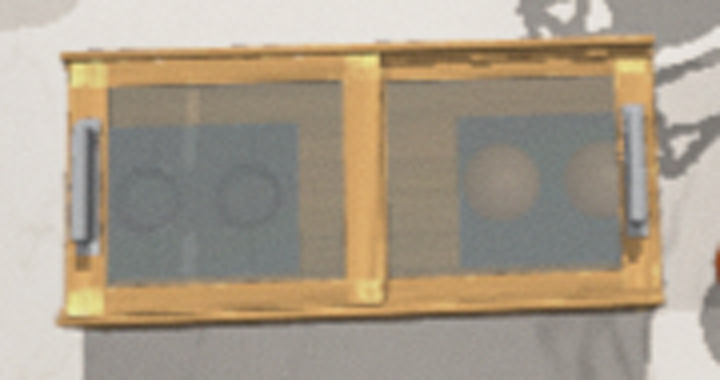

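View pics/tope.png

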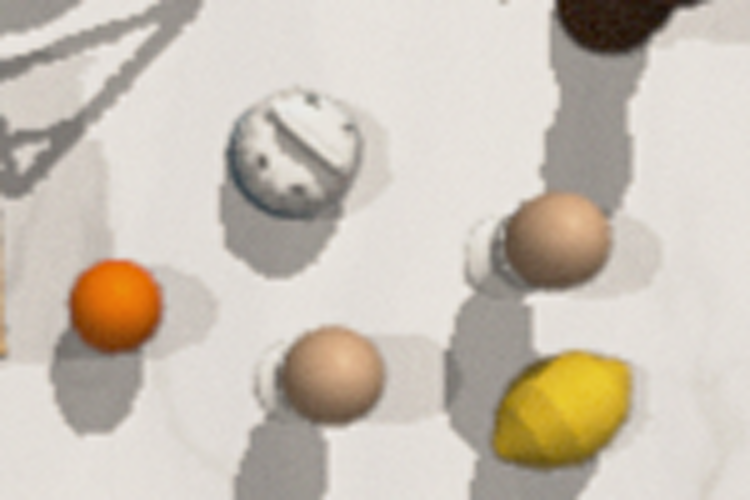

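View pics/scek.png

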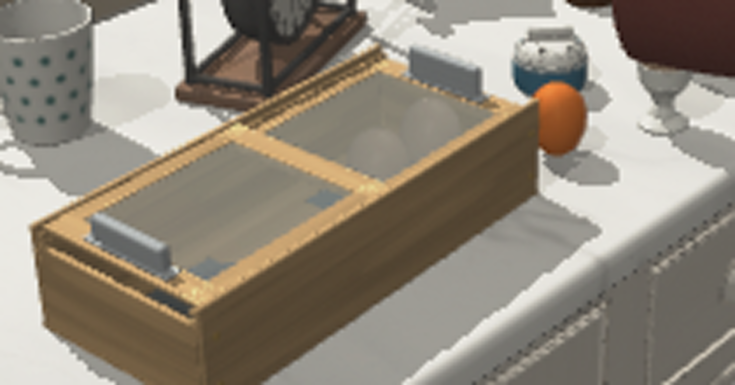

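Close crops confirm it: brown eggs in white cups at top-view pixels (331.6,225) and (376.4,198). The orange one at (288,211) stands on the worktop with no cup. Next are wrist views above the eggs and above the lid.

Run:
```python
from h import *
import station
print([k for k in dir(station) if not k.startswith('__')]); print(globals().get('grasp_offset'))
# wrist views: camera sits at tool y=-81; choose yaw so that camera is toward base side
def look(name,x,y,z,yaw):
    goto([x,y,z],[180,0,yaw]);wait(0.2)
    o=get_obs();im=get_image("wrist");save(im,name);print(name,o['t'],o['tcp_pos'].round(1),o['ee_rot'].round(1))
    for n in("egg_1_center","egg_cup_1"):
        print(n,[(np.round(d['extent'],1).tolist(),round(d['score'],2)) for d in spot_in(n,"wrist")[:5]])
    for n,X in(("e1",[392,-225,74]),("e2",[461,-338,74])): print(n,np.round(proj("wrist",np.array(X),o)))
print(solve_ik([420,-230,230],[180,0,0]),solve_ik([420,-230,230],[180,0,-90]),solve_ik([420,-230,230],[180,0,90]))
look("w1",420,-330,220,-90)
look("w2",420,-250,220,-90)
```

```text
['Unreachable', 'get_calibration', 'get_image', 'get_obs', 'goto', 'grasp_offset', 'grip', 'move_j', 'move_l', 'regions_of', 'sign_off', 'solve_ik', 'spot_in', 'wait']
18.700000000000003
[-3.71117259e+01 -5.77451153e+00  1.11702713e+02 -2.54444375e-14
  7.40717986e+01 -3.71117259e+01] [-3.71117259e+01 -5.77451153e+00  1.11702713e+02 -2.54444375e-14
  7.40717986e+01  5.28882741e+01] [ -37.11172592   -5.77451153  111.70271297    0.           74.07179856
 -127.11172592]
w1 2.1417 [ 419.6 -331.1  220.1] [-180.    -0.   -90.1]
egg_1_center [([91.9, 166.5, 39.6, 35.2], 0.94), ([156.7, 207.3, 46.3, 47.3], 0.84)]
egg_cup_1 [([171.1, 189.6, 41.6, 43.6], 0.78)]
e1 [159. 207.]
e2 [264. 141.]
w2 2.9083 [ 420.2 -251.1  220.3] [-180.    -0.   -90.1]
egg_1_center [([231.1, 208.2, 45.1, 50.1], 0.95), ([148.8, 164.9, 41.7, 38.8], 0.9), ([325.1, 130.8, 25.5, 34.1], 0.31)]
egg_cup_1 [([320.2, 130.6, 21.3, 33.8], 0.91), ([235.1, 181.4, 35.5, 23.9], 0.55)]
e1 [232. 207.]
e2 [344. 143.]
```

View pics/w1.png

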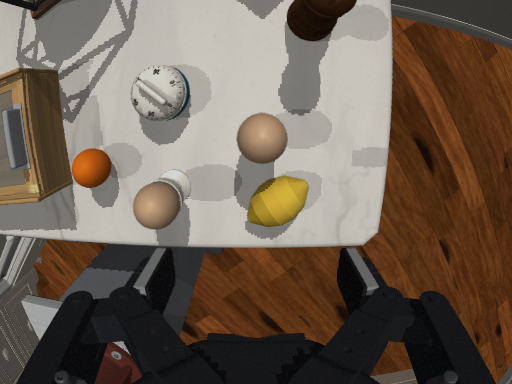

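View pics/w2.png

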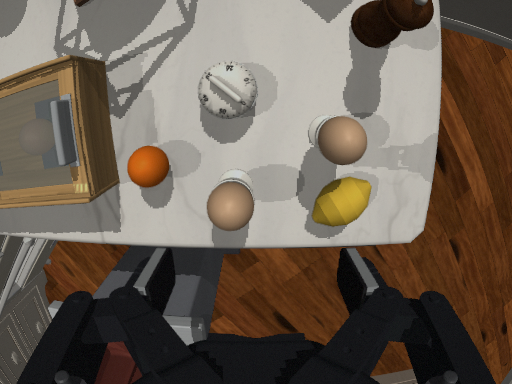

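The wrist views show brown eggs at (157,204) and (262,138) in w1, and at (230,205) and (342,140) in w2. The orange one is at (92,168)/(148,166) and the lemon at (278,201)/(342,201). I'll triangulate by colour segmentation.

Run:
```python
from h import *
def blob(f,seed):
    im=cv2.imread(f"pics/{f}.png");h=cv2.cvtColor(im,cv2.COLOR_BGR2HSV)
    m=cv2.inRange(h,(5,70,60),(16,140,255))
    n,l,s,c=cv2.connectedComponentsWithStats(m)
    k=l[seed[1],seed[0]];cs,_=cv2.findContours((l==k).astype(np.uint8),0,1)
    (x,y),r=cv2.minEnclosingCircle(max(cs,key=cv2.contourArea));e=cv2.fitEllipse(cv2.convexHull(max(cs,key=cv2.contourArea)))
    return e[0],e[1],s[k][4]
o1=dict(tcp_pos=np.array([419.6,-331.1,220.1]),ee_rot=[-180,0,-90.1]);o2=dict(tcp_pos=np.array([420.2,-251.1,220.3]),ee_rot=[-180,0,-90.1])
for nm,s in(("A",[(331,226),(157,204),(230,205)]),("B",[(376,199),(262,138),(342,140)])):
    b=[blob("top0",s[0]),blob("w1",s[1]),blob("w2",s[2])]
    print(nm,[(np.round(q[0],1),np.round(q[1],1),q[2]) for q in b])
    rs=[ray("top",*b[0][0]),ray("wrist",*b[1][0],o1),ray("wrist",*b[2][0],o2)]
    for rr in(rs,rs[1:]): X,e=tri(rr);print(X.round(1),np.round(e,1))
    print([atz(r,76).round(1) for r in rs])
for u,v in[(116,159),(263.2,155),(265.5,220.7),(115,225.7)]: print(atz(ray("top",u,v),84).round(1))
for u,v in[(137,194.5),(162,193.7)]: print('pocket',atz(ray("top",u,v),21).round(1))
print('bar',[atz(ray("top",100+a/4,145+b/4),102).round(1) for a,b in[(85,120),(85,242),(635,105),(635,235)]])
```

```text
A [(array([331.2, 224.7]), array([18.4, 19.4]), np.int32(286)), (array([155.9, 205.2]), array([44.3, 47.6]), np.int32(1666)), (array([230., 206.]), array([46.2, 48.6]), np.int32(1778))]
[ 394.1 -223.7   77.4] [1.9 0.9 1. ]
[ 394.7 -223.    76.9] [0. 0.]
[array([ 392.8, -225.3,   76. ]), array([ 394.4, -222.7,   76. ]), array([ 394.4, -222.9,   76. ])]
B [(array([376.1, 197.5]), array([18.1, 20.6]), np.int32(298)), (array([261.7, 138. ]), array([49. , 49.6]), np.int32(1921)), (array([342.1, 140. ]), array([47.2, 49.3]), np.int32(1837))]
[ 463.4 -336.    77.2] [1.8 0.9 0.9]
[ 464.1 -335.3   77.3] [0. 0.]
[array([ 462.4, -337.8,   76. ]), array([ 463.9, -335.3,   76. ]), array([ 463.9, -335.7,   76. ])]
[536.8 298.6  84. ]
[558.5 -56.   84. ]
[397.9 -64.7  84. ]
[377.2 288.8  84. ]
pocket [459.5 261.6  21. ]
pocket [463.4 198.4  21. ]
bar [array([495.1, 277.1, 102. ]), array([423.6, 271.8, 102. ]), array([514.2, -45. , 102. ]), array([436.4, -46.7, 102. ])]
```

Run:
```python
from h import *
for nm,p,yaw in(("w3",[420,130,230],-90),("w4",[400,200,240],-90)):
    goto(p,[180,0,yaw]);wait(0.2)
    o=get_obs();im=get_image("wrist");save(im,nm)
    np.save(f"pics/{nm}.npy",np.r_[o['tcp_pos'],o['ee_rot']]);print(o['t'],o['tcp_pos'].round(1),o['ee_rot'].round(2))
    save(cv2.resize(im[:260],None,fx=1.55,fy=1.55,interpolation=cv2.INTER_CUBIC),nm+"c")
```

```text
4.675 [420.4 129.2 229.9] [ 1.7999e+02 -1.0000e-02 -9.0100e+01]
5.3167 [400.2 199.1 239.7] [ 1.7997e+02 -3.0000e-02 -9.0080e+01]
```

View pics/w3c.png

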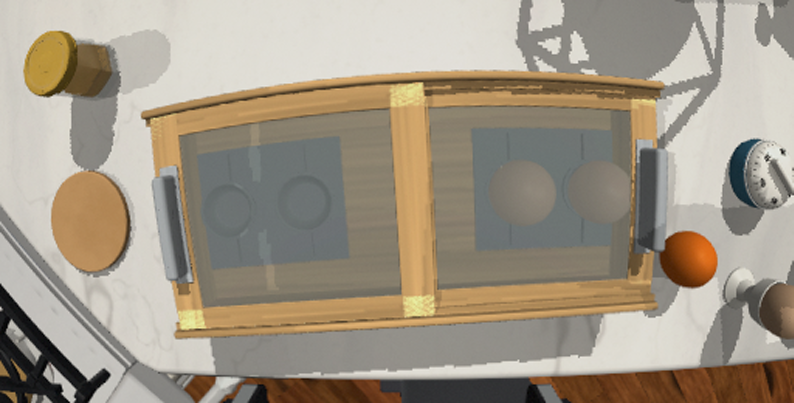

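View pics/w4c.png

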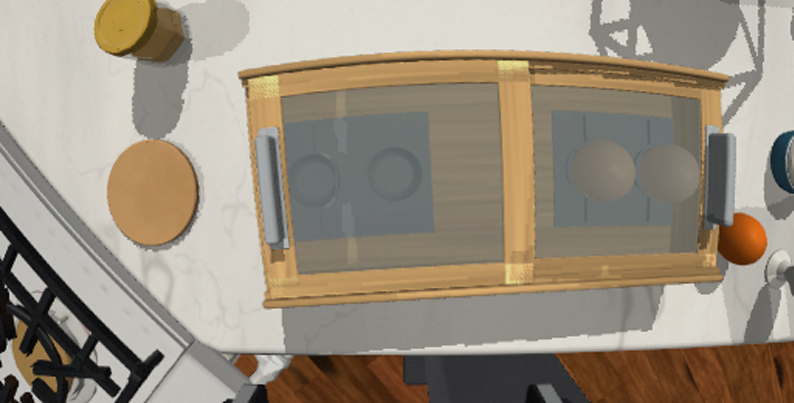

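Wrist views (crop px/1.55): the left half shows empty pocket rings at w3c (228,211),(304,202) and w4c (313,180),(394,174). The left pull is at w3c (168,224) and w4c (268,186), and the right half holds two eggs. I'll measure from these.

Run:
```python
from h import *
ob={}
for n in("w3","w4"):
    a=np.load(f"pics/{n}.npy");ob[n]=dict(tcp_pos=a[:3],ee_rot=a[3:])
P=dict(p0=((228,211),(313,180)),p1=((304,202),(394,174)),TL=((143,116),(239,76)),TR=((663,86),(728,77)),BL=((177,336),(266,307)),BR=((656,308),(720,284)),
 )
for k,(a,b) in P.items():
    rs=[ray("wrist",a[0]/1.55,a[1]/1.55,ob["w3"]),ray("wrist",b[0]/1.55,b[1]/1.55,ob["w4"])]
    X,e=tri(rs);z=21 if k[0]=='p' else 84
    print(k,X.round(1),np.round(e,1),[atz(r,z).round(1) for r in rs])
im={n:cv2.imread(f"pics/{n}.png") for n in("w3","w4")}
a=cv2.resize(im["w3"][95:195,85:150],None,fx=5.5,fy=5.5,interpolation=cv2.INTER_CUBIC)
b=cv2.resize(im["w4"][70:170,145:220],None,fx=5.5,fy=5.5,interpolation=cv2.INTER_CUBIC)
cv2.imwrite("pics/bars.png",np.hstack([a,b]))
```

```text
p0 [462.3 266.3  18.7] [0.5 0.5] [array([462.1, 265.3,  21. ]), array([462.9, 266. ,  21. ])]
p1 [466.5 202.4  19. ] [0.1 0.1] [array([466.7, 202. ,  21. ]), array([466.5, 202.4,  21. ])]
TL [539.8 305.4  79.7] [0. 0.] [array([539.1, 302.8,  84. ]), array([538.9, 303.9,  84. ])]
TR [562.  -50.9  86.4] [0.5 0.5] [array([562. , -52.6,  84. ]), array([563.2, -52.8,  84. ])]
BL [379.  292.8  82.9] [0.4 0.4] [array([379.8, 292.2,  84. ]), array([379. , 292.4,  84. ])]
BR [396.1 -70.6  72.9] [1.4 1.4] [array([401.2, -62.4,  84. ]), array([397.8, -61.8,  84. ])]
```

View pics/bars.png

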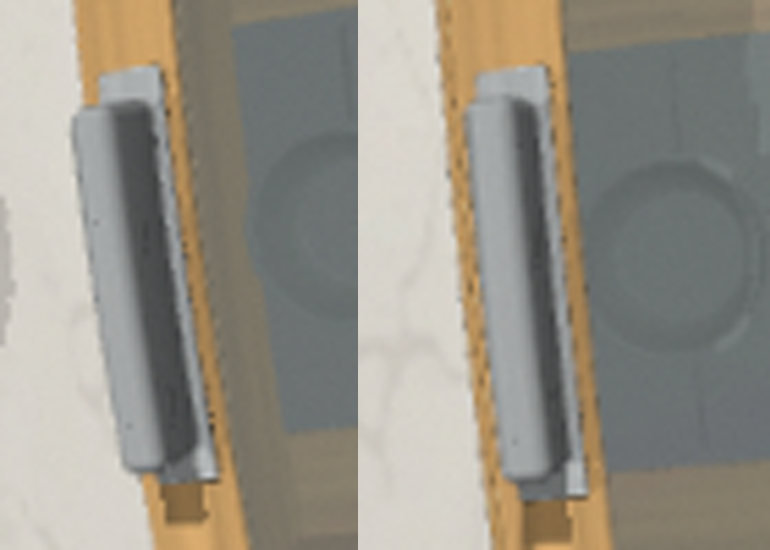

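Run:
```python
from h import *
ob={}
for n in("w3","w4"):
    a=np.load(f"pics/{n}.npy");ob[n]=dict(tcp_pos=a[:3],ee_rot=a[3:])
rs=[ray("wrist",106.5,147.7,ob["w3"]),ray("wrist",171.8,122.2,ob["w4"])]
print(tri(rs),[atz(r,102).round(1) for r in rs],atz(ray("top",100+85/4,145+181/4),102))
kx=np.array([np.cos(np.radians(3.5)),np.sin(np.radians(3.5)),0]);c=np.array([470,120,0])
X=tri(rs)[0];d=X-c;print('bar in keeper',d@kx,d@np.array([-kx[1],kx[0],0]))
# look with yaw 3.5 at bar/pockets
o=get_obs()
for p in([462,150,230],):
    print(solve_ik(p,[180,0,3.5]))
    goto(p,[180,0,3.5]);wait(.2)
    o=get_obs();im=get_image("wrist");save(im,"w5");np.save("pics/w5.npy",np.r_[o['tcp_pos'],o['ee_rot']]);print(o['t'],o['tcp_pos'].round(1))
    save(cv2.resize(im[:330],None,fx=1.55,fy=1.55,interpolation=cv2.INTER_CUBIC),"w5c")
    for X in([462.3,266,21],[466.5,202.3,21]):print(np.array(proj("wrist",np.array(X),o))*1.55)
```

```text
(array([461.58212628, 282.16496469,  98.72898889]), [np.float64(0.32348333208711133), np.float64(0.32348333208697694)]) [array([461.7, 280.3, 102. ]), array([462.1, 281.3, 102. ])] [459.14717018 274.39145747 102.        ]
bar in keeper 1.497761572759389 162.37639324032764
[ 9.70160050e+00 -4.85822956e+00  1.10860735e+02 -2.54444375e-14
  7.39974951e+01  6.20160050e+00]
7.125 [461.9 150.1 230. ]
[405.12172466 111.55069792]
[405.27748881 194.80318164]
```

View pics/w5c.png

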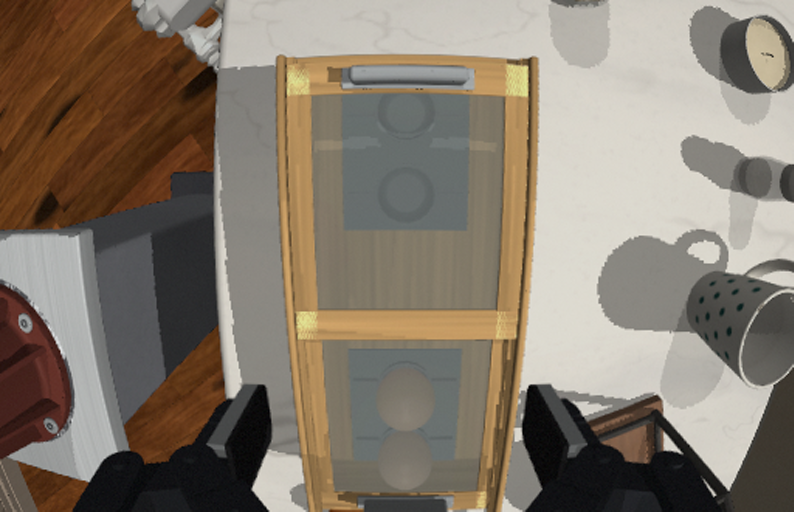

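Pockets at w5c (406,115) and (406,194) agree with the prediction from the other views within 2 mm. The bar is at keeper y ≈ 162, so the lid is about 6 mm open. Now I'll push the lid open with the fingers closed.

```bash
cat >> h.py <<'E'
YAW=3.5
kx=np.array([np.cos(np.radians(YAW)),np.sin(np.radians(YAW)),0]);ky=np.array([-kx[1],kx[0],0]);kc=np.array([470,120,0.])
def K(x,y,z): return kc+x*kx+y*ky+np.array([0,0,z])
def kin(p): d=np.asarray(p)-kc;return np.array([d@kx,d@ky,p[2]])
E
python3 - <<'E'
from h import *
DOWN=[180,0,YAW]
grip(0,20)
print(get_obs()['t'],get_obs()['grip_width'])
goto(K(1.5,194,150),DOWN)
move_l(K(1.5,194,89),DOWN,speed=150)
o=get_obs();print(o['t'],kin(o['tcp_pos']).round(1),o['wrist_force'].round(2))
move_l(K(1.5,110,89),DOWN,speed=100)
o=get_obs();print(o['t'],kin(o['tcp_pos']).round(1),o['wrist_force'].round(2))
move_l(K(1.5,50,89),DOWN,speed=100)
for y in(47,44,42,40,38,36):
    move_l(K(1.5,y,89),DOWN,speed=60);wait(.1)
    o=get_obs();f=o['wrist_force'];print(o['t'],kin(o['tcp_pos']).round(1),f.round(2))
    if abs(f@ky)>8: break
save(get_image("top"),"top1")
E
```

```text
7.9417 -0.07436037114710285
9.2583 [  2.4 193.4  89.9] [0.89 0.71 0.18]
10.25 [  0.9 109.8  88.6] [-0.18  0.32 -0.02]
11.35 [ 1.5 47.1 89. ] [ 0.17  0.97 -0.03]
11.7 [ 1.5 44.  89. ] [-0.18  1.19  0.3 ]
12.05 [ 1.5 41.9 89. ] [-0.13  0.93 -0.43]
12.4 [ 1.5 39.8 89. ] [ 0.53 -0.61  0.38]
12.75 [ 1.5 38.1 89. ] [ 0.35  0.8  -0.23]
13.1 [ 1.5 38.  89.1] [-0.14  7.15 -0.1 ]
```

Run:
```python
from h import *
DOWN=[180,0,YAW]
move_l(K(1.5,50,89),DOWN,speed=100)
move_l(K(1.5,70,230),DOWN,speed=250)
grip(85)
wait(.1)
o=get_obs();im=get_image("wrist");save(im,"w6");np.save("pics/w6.npy",np.r_[o['tcp_pos'],o['ee_rot']]);print(o['t'],o['tcp_pos'].round(1),o['wrist_force'])
save(cv2.resize(im[:330],None,fx=1.55,fy=1.55,interpolation=cv2.INTER_CUBIC),"w6c")
for X in([462.3,266,21],[466.5,202.3,21]):print(np.array(proj("wrist",np.array(X),o))*1.55)
```

```text
15.0417 [467.3 190.  230.1] [ 0.13363546  0.089084   -0.71809707]
[394.64613799 163.01550072]
[395.00391659 245.38952884]
```

View pics/w6c.png

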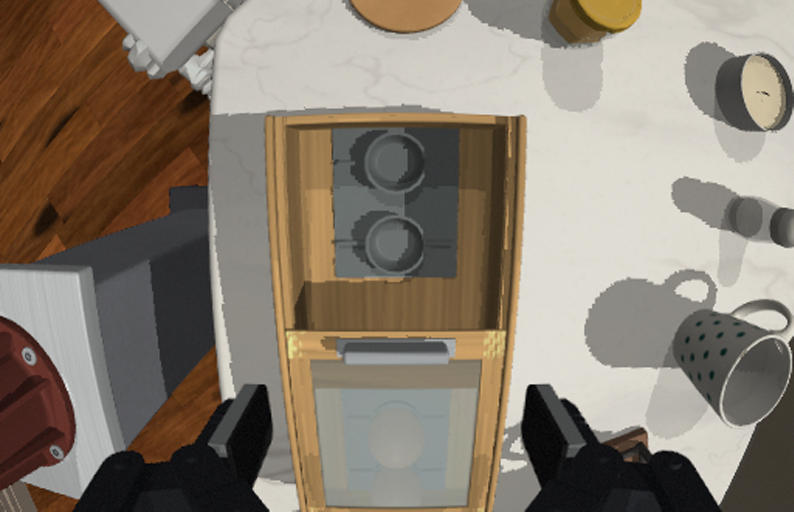

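Lid fully open. Pocket rims at w6c (395,163) and (395,243) match the prediction, with the bar at (395,352). Next I refine the pockets and pick egg A.

Run:
```python
from h import *
a=np.load("pics/w6.npy");ob=dict(tcp_pos=a[:3],ee_rot=a[3:])
for p in((395,163),(395,243.5)): X=atz(ray("wrist",p[0]/1.55,p[1]/1.55,ob),20);print(X.round(1),kin(X).round(1))
A=np.array([394.5,-223.2,0])
D=[180,0,0]
goto(A+[0,0,150],D)
wait(.1);o=get_obs();print(o['t'],o['tcp_pos'].round(1))
im=get_image("wrist");save(im,"w7");print(np.round(proj("wrist",A+[0,0,77],o),1))
m=cv2.inRange(cv2.cvtColor(im,cv2.COLOR_RGB2HSV),(5,70,60),(16,140,255));n,l,s,c=cv2.connectedComponentsWithStats(m)
print([(s[k].tolist(),c[k].round(1)) for k in range(1,n) if s[k][4]>400])
```

```text
[462.6 266.   20. ] [  1.5 146.2  20. ]
[466.4 203.6  20. ] [ 1.5 83.7 20. ]
16.7667 [ 395.2 -222.5  150.3]
[253.7 208.3]
[([497, 19, 15, 54, 436], array([506.5,  38.7])), ([224, 176, 62, 65, 3107], array([254.1, 208. ])), ([302, 289, 47, 54, 1661], array([325.1, 315.6]))]
```

View pics/w7.png

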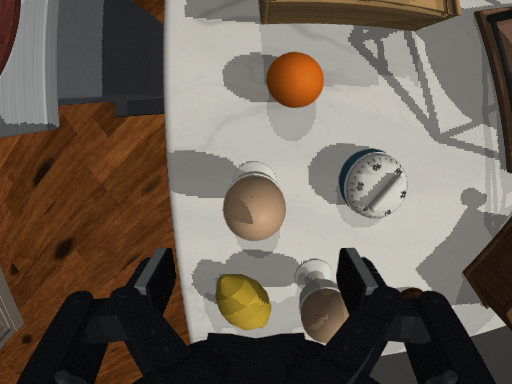

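Egg A sits at (254,208), exactly where predicted, and its cup and the timer are clear of the fingers. Descend and grip softly in steps.

Run:
```python
from h import *
A=np.array([394.5,-223.2,0])
D=[180,0,0]
move_l(A+[0,0,57],D,speed=120)
o=get_obs();print(o['t'],o['tcp_pos'].round(1),o['wrist_force'].round(2))
for w in(56,52,50,49,48,47,46):
    grip(w,20);o=get_obs();print(w,round(o['grip_width'],2),o['t'],o['wrist_force'].round(2),o['moment'].round(3))
    if o['grip_width']-w>0.8:break
save(get_image("wrist"),"w8")
```

```text
17.7417 [ 395.1 -223.6   57.6] [-1.08 -0.43  0.49]
56 55.71 18.1417 [0.59 0.84 0.68] [-0.027  0.037  0.062]
52 52.14 18.3583 [-0.16  0.21  0.59] [-0.003 -0.02  -0.018]
50 50.03 18.575 [ 0.11 -1.32 -0.78] [-0.001 -0.029  0.059]
49 49.13 18.7917 [-0.54  0.75  0.33] [0.027 0.111 0.02 ]
48 48.29 19.0083 [-0.72  0.04  1.05] [ 0.073  0.131 -0.01 ]
47 47.32 19.225 [-1.76 -1.53  1.36] [-0.029  0.249  0.066]
46 47.11 19.4417 [-1.66 -0.63  2.72] [0.034 0.259 0.011]
```

View pics/w8.png

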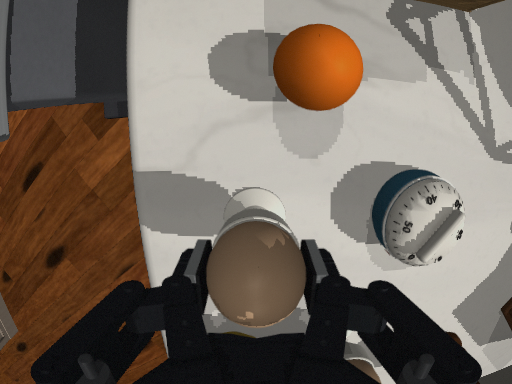

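Run:
```python
from h import *
A=np.array([394.5,-223.2,0]);D=[180,0,0]
move_l(A+[0,0,75],D,speed=60);wait(.1)
o=get_obs();print(o['t'],o['tcp_pos'].round(1),o['wrist_force'].round(2),round(o['grip_width'],2))
move_l(A+[0,0,145],D,speed=120);wait(.2)
o=get_obs();print(o['t'],o['tcp_pos'].round(1),o['wrist_force'].round(2),round(o['grip_width'],2))
save(get_image("wrist"),"w9");save(get_image("top"),"top2")
```

```text
20.0417 [ 394.5 -223.1   75. ] [ 0.73  0.19 -1.56] 47.26
20.975 [ 393.8 -222.6  143.8] [-0.32  0.53 -0.6 ] 47.77
```

View pics/w9.png

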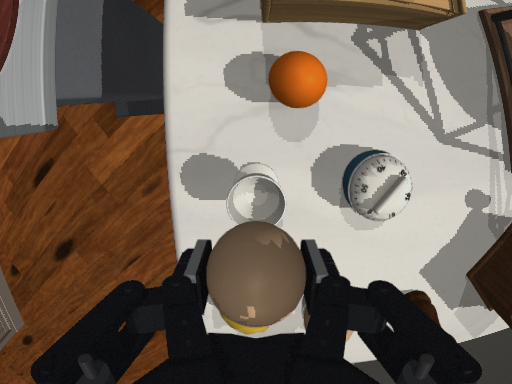

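Egg held, centre at (256,273) unchanged from the grasp picture, and the cup is standing at (256,200). Carry it to pocket0.

Run:
```python
from h import *
D=[180,0,YAW]
goto(K(1.5,146.4,150),D);wait(.2)
o=get_obs();print(o['t'],kin(o['tcp_pos']).round(1),o['ee_rot'].round(1),round(o['grip_width'],2))
im=get_image("wrist");save(im,"w10")
T=Rn.from_euler('xyz',o['ee_rot'],degrees=True).as_matrix()
for dz in(14,17,20):print(np.round(proj("wrist",o['tcp_pos']+np.array([0,0,dz]),o),1))
for y in(146.4,83): print(np.round(proj("wrist",K(1.5,y,20),o),1))
```

```text
23.075 [  1.8 145.5 150. ] [180.   -0.    3.4] 47.37
[253.8 267.5]
[253.8 270.7]
[253.7 273.9]
[254.3 185.9]
[254.4 244.9]
```

View pics/w10.png

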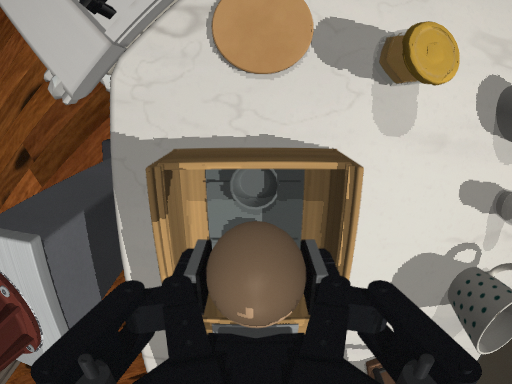

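Pocket0 is visible at (254,187) against the predicted (254,186), and the egg is centred at (256,273). Lower slowly, watching the force.

Run:
```python
from h import *
D=[180,0,YAW]
move_l(K(1.3,146,40),D,speed=110)
wait(.1);o=get_obs();f0=o['wrist_force'];print(o['t'],kin(o['tcp_pos']).round(1),f0.round(2))
move_l(K(1.3,146,26),D,speed=50)
for z in(24,23,22,21,20,19,18):
    move_l(K(1.3,146,z),D,speed=20);wait(.1)
    o=get_obs();print(round(o['t'],2),kin(o['tcp_pos']).round(1),o['wrist_force'].round(2),round(o['grip_width'],2))
    if o['wrist_force'][2]>2:break
save(get_image("scene"),"s3")
```

```text
24.375 [  2.2 146.3  41. ] [-0.66  1.12 -0.49]
25.16 [  1.4 146.   24.1] [ 0.42  1.09 -0.72] 47.48
25.51 [  1.3 146.   23. ] [0.23 0.01 0.18] 47.38
25.86 [  1.3 146.   22. ] [ 0.75 -0.44 -1.04] 47.41
26.21 [  1.4 146.2  21.7] [-2.28 -0.81  6.65] 47.3
```

Contact at TCP z of about 21.5 mm, as expected for a seated egg. Release.

Run:
```python
from h import *
D=[180,0,YAW]
move_l(K(1.3,146,21.7),D,speed=20)
grip(48.5);grip(52);grip(82)
o=get_obs();print(round(o['t'],2),o['wrist_force'].round(2))
move_l(K(1.3,140,150),D,speed=150)
move_l(K(1.3,70,190),D,speed=200)
wait(.1);o=get_obs();im=get_image("wrist");save(im,"w11");np.save("pics/w11.npy",np.r_[o['tcp_pos'],o['ee_rot']])
print(o['t'],[np.round(proj("wrist",K(1.5,a,z),o),1) for a,z in((146.3,38),(146.3,45),(83,20))])
```

```text
27.35 [ 0.02  0.12 -0.45]
29.0083 [array([256.2, 106.5]), array([256.2, 106.6]), array([256.1, 165.5])]
```

View pics/w11.png

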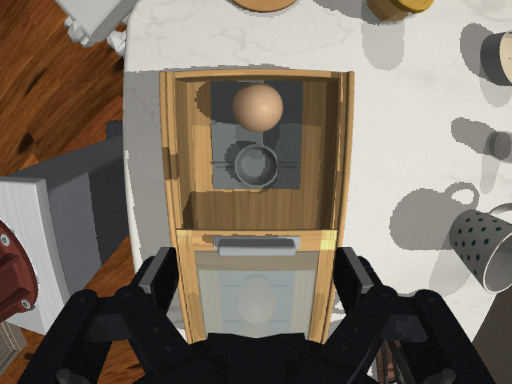

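Egg 1 stands in pocket0 at (258,107) (predicted (256,106.5)), and the free pocket1 is at (256,166). Now egg B.

Run:
```python
from h import *
B=np.array([463.8,-335.5,0]);D=[180,0,-90]
print(solve_ik(B+[0,0,150],D))
goto(B+[0,0,150],D);wait(.1);o=get_obs();im=get_image("wrist");save(im,"w12")
m=cv2.inRange(cv2.cvtColor(im,cv2.COLOR_RGB2HSV),(5,70,60),(16,140,255));n,l,s,c=cv2.connectedComponentsWithStats(m)
print(o['t'],o['tcp_pos'].round(1),np.round(proj("wrist",B+[0,0,77],o),1),[(s[k].tolist(),c[k].round(1)) for k in range(1,n) if s[k][4]>400])
```

```text
[-4.29050227e+01  1.08538859e+01  1.03541952e+02 -2.54444375e-14
  6.56041625e+01  4.70949773e+01]
31.0667 [ 464.4 -334.5  150.1] [259.  207.3] [([228, 175, 63, 65, 3147], array([259. , 207.1]))]
```

View pics/w12.png

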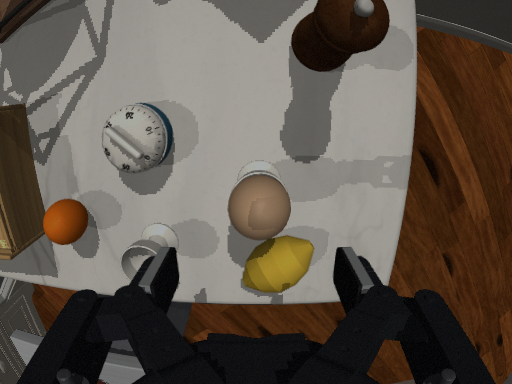

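Egg B at (259,207), matching the prediction exactly. The fingers' tracks are clear of the lemon at (279,264) and of the empty cup.

Run:
```python
from h import *
B=np.array([463.8,-335.5,0]);D=[180,0,-90]
move_l(B+[0,0,57],D,speed=120)
for w in(52,49,48,47,46):
    grip(w,20);o=get_obs();print(w,round(o['grip_width'],2),round(o['t'],2),o['wrist_force'].round(2))
    if o['grip_width']-w>0.8:break
move_l(B+[0,0,75],D,speed=60);wait(.1)
o=get_obs();print(o['t'],o['tcp_pos'].round(1),o['wrist_force'].round(2),round(o['grip_width'],2))
move_l(B+[0,0,150],D,speed=120);wait(.1)
o=get_obs();print(o['t'],round(o['grip_width'],2))
save(get_image("wrist"),"w13")
```

```text
52 51.91 32.45 [ 0.12 -1.19 -0.61]
49 49.22 32.67 [-0.87 -0.29  1.36]
48 48.04 32.88 [-0.15 -1.29  1.7 ]
47 47.54 33.1 [-0.89 -1.17  2.73]
46 47.2 33.32 [ 0.1  -1.5   3.16]
33.8667 [ 463.5 -335.1   74.7] [ 0.23 -0.13 -0.84] 47.41
34.7417 47.38
```

View pics/w13.png

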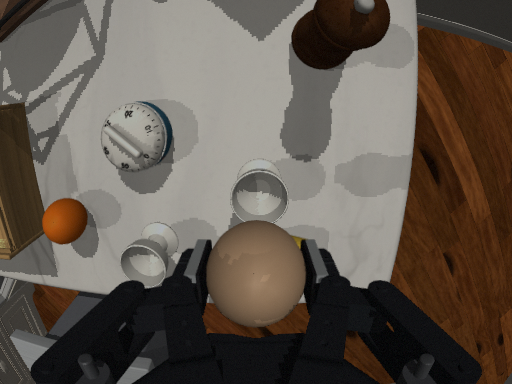

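Egg B is held at (256,273), with both cups upright at (259,195) and (148,262). Take it to pocket1.

Run:
```python
from h import *
D=[180,0,YAW]
goto(K(1.3,82.7,150),D);wait(.2)
o=get_obs();print(o['t'],kin(o['tcp_pos']).round(1),o['ee_rot'].round(1),round(o['grip_width'],2))
save(get_image("wrist"),"w14")
move_l(K(1.3,82.7,40),D,speed=110)
wait(.1);o=get_obs();print(o['t'],kin(o['tcp_pos']).round(1),o['wrist_force'].round(2))
move_l(K(1.3,82.7,26),D,speed=50)
for z in(24,23,22,21.5,21,20.5,20,19,18):
    move_l(K(1.3,82.7,z),D,speed=20);wait(.1)
    o=get_obs();print(round(o['t'],2),kin(o['tcp_pos']).round(1),o['wrist_force'].round(2),round(o['grip_width'],2))
    if o['wrist_force'][2]>2:break
```

```text
36.9333 [  1.7  82.  150. ] [180.   -0.    3.4] 47.04
38.2333 [ 2.2 82.9 41. ] [-0.1  -0.16 -0.9 ]
39.02 [ 1.4 82.7 24.1] [-0.94  0.17 -0.44] 47.14
39.37 [ 1.3 82.7 23. ] [ 0.33 -0.18 -0.56] 47.85
39.72 [ 1.5 82.7 22.1] [-0.75  0.03 -0.41] 47.37
40.07 [ 1.5 82.8 21.9] [-1.71  0.09  4.55] 47.31
```

Run:
```python
from h import *
D=[180,0,YAW]
grip(48.5);grip(52);grip(82)
o=get_obs();print(round(o['t'],2),o['wrist_force'].round(2))
move_l(K(1.3,80,150),D,speed=150)
move_l(K(1.3,60,190),D,speed=200)
wait(.1);o=get_obs();im=get_image("wrist");save(im,"w15")
print(o['t'],[np.round(proj("wrist",K(1.5,a,z),o),1) for a,z in((146.3,42),(83,42),(23,102))])
```

```text
40.91 [-0.07  0.15  0.21]
42.3917 [array([256.5,  95.7]), array([256.4, 159.9]), array([256.3, 242.3])]
```

View pics/w15.png

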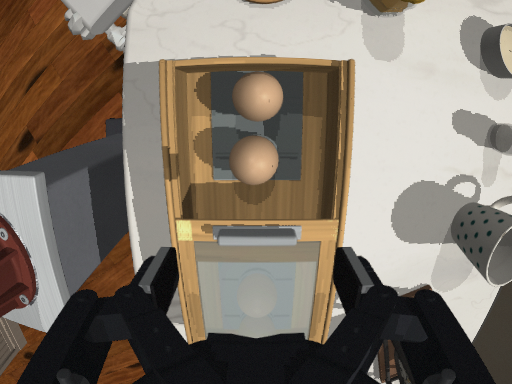

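Both eggs sit in their pockets, at (258,97) and (253,161). The largest offset is about 3 mm, at the top of the shell. Shut the left lid. The right lid also looked up to about 7 mm open, so I'll nudge it shut too.

Run:
```python
from h import *
D=[180,0,YAW]
grip(0,20)
move_l(K(1.5,-8,150),D,speed=200)
move_l(K(1.5,-8,90),D,speed=120);wait(.1)
o=get_obs();print(o['t'],kin(o['tcp_pos']).round(1),o['wrist_force'].round(2))
move_l(K(1.5,60,90),D,speed=90);o=get_obs();print(o['wrist_force'].round(2))
move_l(K(1.5,138,90),D,speed=90);
o=get_obs();print(o['t'],kin(o['tcp_pos']).round(1),o['wrist_force'].round(2))
for y in(142,145,147,149,151,153,155,157):
    move_l(K(1.5,y,90),D,speed=60);wait(.1)
    o=get_obs();f=o['wrist_force'];print(round(o['t'],2),kin(o['tcp_pos']).round(1),f.round(2))
    if abs(f@ky)>4: break
move_l(K(1.5,140,90),D,speed=100)
move_l(K(1.5,110,150),D,speed=200)
print(get_obs()['t'])
```

```text
44.475 [ 2.7 -7.7 91.3] [-0.29  0.44 -0.33]
[-0.13  0.87 -0.3 ]
46.4 [  1.9 138.2  90.3] [0.54 0.16 0.12]
46.75 [  1.6 142.   90.1] [-0.13 -0.57  0.53]
47.1 [  1.6 145.1  90.1] [-0.24 -0.74  0.32]
47.45 [  1.6 147.1  90. ] [0.35 0.15 0.56]
47.8 [  1.5 149.1  90. ] [ 0.43 -0.59 -0.45]
48.15 [  1.5 151.2  90. ] [-0.07 -0.59  0.55]
48.5 [  1.5 151.2  90. ] [ 0.37 -5.18  1.33]
49.2667
```

The stops at 38.0 and 151.2 imply 145 mm of travel with the 16 mm finger-plus-bar offset, so the left lid is fully shut. Now nudge the right lid.

Run:
```python
from h import *
D=[180,0,YAW]
goto(K(1.5,-120,150),D);wait(.1)
save(get_image("wrist"),"w16")
move_l(K(1.5,-120,90),D,speed=120)
move_l(K(1.5,-138,90),D,speed=80)
for y in(-142,-145,-147,-149,-151,-153,-155,-157):
    move_l(K(1.5,y,90),D,speed=60);wait(.1)
    o=get_obs();f=o['wrist_force'];print(round(o['t'],2),kin(o['tcp_pos']).round(1),f.round(2))
    if abs(f@ky)>4: break
move_l(K(1.5,-138,90),D,speed=100)
move_l(K(1.5,-110,150),D,speed=200)
goto(K(-20,0,260),D);wait(.2)
o=get_obs();print(o['t']);save(get_image("wrist"),"w17");save(get_image("top"),"top3");save(get_image("scene"),"s4")
for a in(167,-169):print(proj("wrist",K(1.5,a,102),o))
```

```text
51.71 [   1.4 -141.9   90. ] [-0.11 -0.8   0.18]
52.06 [   1.5 -145.    90. ] [-0.36  0.3  -0.22]
52.41 [   1.5 -147.    90. ] [-0.62 -0.36 -0.2 ]
52.76 [   1.5 -149.    90. ] [ 0.98  0.21 -0.59]
53.11 [   1.4 -151.    90. ] [-0.38  0.23  0.08]
53.46 [   1.4 -152.9   90. ] [0.   1.39 0.35]
53.81 [   1.4 -153.    90. ] [0.72 7.26 1.75]
55.4833
(np.float64(277.9578676882931), np.float64(16.89165382213119))
(np.float64(273.0793984906061), np.float64(307.30652975025345))
```

View pics/w17.png

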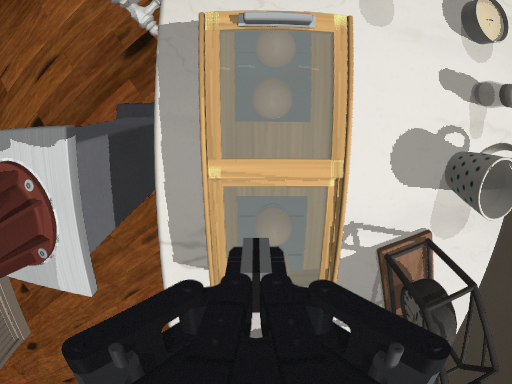

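View pics/top3.png

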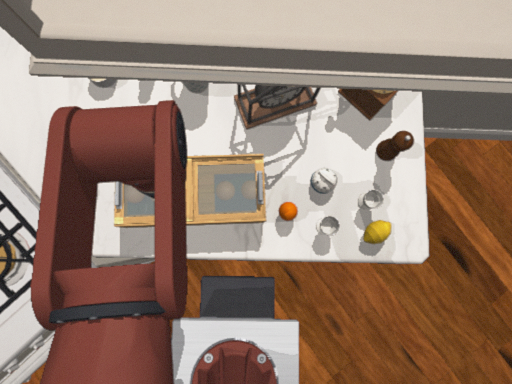

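View pics/s4.png

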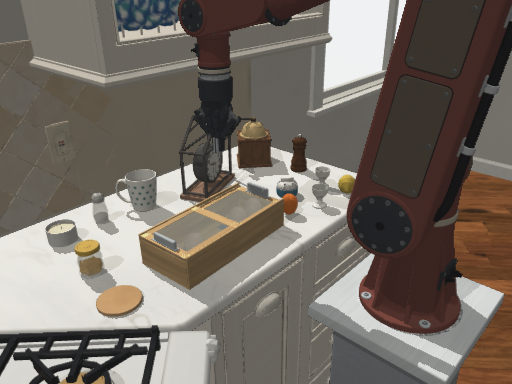

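w17 shows the left pull at (277,18), predicted (278,17) for shut, and both eggs under the pane at (276,47) and (272,98). The right lid stopped at −153, which puts the bars 336 mm apart, exactly right for both shut. The cups at top (328,226) and (371,199) and the timer at (323,180) are standing. Hand in.

Run:
```python
from h import *
o=get_obs();print(o['t'],o['wrist_force'].round(2));sign_off()
```

```text
55.6333 [-0.18  0.3   0.76]
the job is handed in; nothing more can be done
```

Both eggs from the cups are in the two pockets of the left-half tray, both lids are shut, and I handed the job in at 55.6 s of the 72 s allowed. `sign_off()` reports no verdict, so what follows is from my own checks.

**What I did:** I slid the left lid fully open against its stop, then moved each brown egg with a light, stepwise grip. I lowered each until it touched its pocket (4.5–6.7 N at the wrist) and let go. I then pushed the left lid shut. The right lid had looked about 7 mm open, so I pushed that shut too.

**Last checks:**
- **Lids:** both pushes ended at a stop. The two pulls came out 336 mm apart, which is the distance for both lids shut.
- **Eggs:** both show upright under the pane. Before closing, egg 1 was within about 2 mm of its pocket centre and egg 2 within about 3 mm, against the 8 mm allowed.
- **Cups and timer:** both cups and the timer are upright where they stood. The arm was clear above the keeper.

**Disagreements:**
- The top camera placed things 2–7 mm off from the wrist camera. I used the wrist camera, and its predictions matched at both grasps and both pockets.
- The gripper gives no pad-force reading, so I could not measure the force on the eggs. I judged it from the finger opening, about 1 mm of closing beyond contact.

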